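# Stand the wad punch in the punch block

## Task

The sandal maker has finished cutting: pick up the wad punch, the steel punch with the wide bell-shaped foot, and stand it upright, bell end down, in the wide empty bore of the wooden punch block, resting on the bottom of the bore. Do not knock over the other two steel tools that stand on the cutting mat.

Things in the scene. Friction and masses are not known exactly. Their poses are not given: they have to be found in the camera images.
- wad_punch: Round steel wad punch, 110 mm tall, about 0.25 kg, standing upright on the 3 mm thick green mat. From the bottom: bell foot 32 mm in diameter, 36 mm high; cone to 46 mm; straight shank 20 mm in diameter to the flat top. Grip it by the shank. Origin: centre of its underside; z up along its axis. Other standing tools are at least 85 mm away, axis to axis.
- bore_floor (a point): Centre of the bottom of the wide empty bore (50 mm wide, 40 mm deep) in a fixed pale wooden block, 80 x 210 x 60 mm, at any yaw left of the mat. Bore bottom 20 mm, block top 60 mm above the table. z up; y runs along the block to two narrow bores, 90 and 135 mm away, where small punches stand 35 mm proud. The block's ends lie at y = -45 and +165 mm.
- slim_punch: Slim straight steel punch, 18 mm in diameter, 105 mm tall, no bell foot, standing upright on the mat; leave it standing. Origin at the centre of its underside, z up.
- rivet_setter: Stubby steel rivet setter, 70 mm tall, body 26 mm and flat wide head on top 36 mm in diameter, standing upright on the mat; leave it standing. Origin at the centre of its underside, z up.
There are look-alikes about, which are no part of the job. What is shaped like the wad_punch but black or purple is not meant.

How it is judged (in metres and radians):
At the end, for the whole second after the job is handed in: The wad punch stands at rest in the wide bore, bell end down: its underside is within 13 mm of the bore's centre and less than 8 mm above the bore's bottom, and it is upright within 10 degrees. The slim punch and the rivet setter are still standing (horizontal distance between wad_punch and bore_floor below 0.013 m and z of wad_punch in the frame of bore_floor between -0.005 and 0.008 m and angle between wad_punch's own z axis and vertical below 0.175 rad and linear speed of wad_punch below 0.03 m/s and angle between each of slim_punch, rivet_setter's own z axis and vertical below 0.4 rad); the robot touches nothing.
It fails at once if the slim punch or the rivet setter is knocked over (angle between any of slim_punch, rivet_setter's own z axis and vertical above 0.6 rad).
It also fails if it takes over 35 s, if anything falls off the work surface, if the arm or the gripper's body presses on something with over 40 N, if the wrist force passes 120 N, or if a joint passes its speed limit or range.

## Robot

A 6-joint arm with a two-finger parallel gripper is mounted at the origin on the work surface. World frame = base frame: x ahead of the robot, y to its left, z up, the work surface at z = 0. Lengths are in m, angles in degrees, forces in N, time in s.
With the tool pointing down it reaches from about 0.35 to 0.775 m from the base axis. Payload 7.3 kg.
Tool frame: the origin (TCP) lies midway between the tips of the shut fingers; the grasp point (between the pads) lies 19 mm behind it; z points along the fingers, y is the line along which they close (so a half turn about z gives the same grasp; the last joint's range is limited). The gripper opens to 92 mm and grips with 3 to 60 N. Pads are 19 mm wide; open, the fingers measure 130 mm over their backs; the gripper's body (75 mm by 190 mm) begins 47 mm behind the grasp point.
Start: joints at [-76.948, 19.595, 87.324, -0, 73.075, -8.365], TCP at [0.192, -0.489, 0.227] pointing down, gripper open.
Joint ranges: [-145.02, 145.02], [-44.19, 115.74], [2.07, 154.8], [-57.11, 237.11], [16.16, 152.29], [-177.93, 177.93]. Speed limits (degrees/s): [147.25, 147.25, 180, 180, 180, 180].

## Interface

Orientations are given as [roll, pitch, yaw] about the fixed x, y, z axes, in that order (R = Rz(yaw) Ry(pitch) Rx(roll)).
In Python, from rig import sensors, grab_frame, r gives the robot as it stands. The module is installed in compiled form; this text tells all that it offers.
- The arm moves only by the shell command python3 -m creep 'ROWS'. ROWS is JSON, one flat list of numbers, 5 for each row, row after row: the shift along the world's x, y, z in mm, then the turn about the world's z in rad, then the closure, from 0 (fully open) to 1 (shut). In form: [dx, dy, dz, turn, claw, dx, dy, dz, turn, claw, ...]. A call has 1 to 5 rows; each row is the pose to reach, as a shift and turn from the pose commanded when the call began; what a row does not reach only later rows make up. A row lasts 1/10 s, in which the tool goes at most 50 mm and 8.59 degrees, less where a joint would pass 70% of its speed; a pose out of reach is approached as far as the arm can. A call with a gripper value outside its range is refused whole. The fingers move at their own pace and stop on an object; the grip force is fixed at half the most. Time passes only in rows, so rows that repeat a pose let the fingers close. It gives the time, the measured TCP pose, the force, the opening and the grip force at its end, in the units of the state.
- sensors.read_state(): the state, without advancing time (a new reading comes with each control period).
- grab_frame(name): name is "scene" or "top"; returns a dict with "image" (384x512x3 uint8, red, green, blue), "depth" (384x512 float32, m along the optical axis (not along the pixel's ray), 0 where there is no reading), "fov_y" (degrees; the focal length in pixels is half the picture's height over the tangent of half this angle, whatever the lens; pixels are square), "cx", "cy" (the principal point, pixels), "R" (3x3) and "t" (3): a world point X has camera coordinates R X + t. Camera axes: x right, y down, z forward; pixel columns grow to the right and rows downward; lengths in m; the calibration is good to about 2 mm. A picture is of the moment at which its call begins.
- r.job_done(): hands the job in; it is judged then, once.
The state is a dict: "clock": time; "joints": joint angles; "joint_velocities": joint speeds; "joint_efforts": joint torques, N m; "ee_pos": TCP position; "tcp_rot": TCP orientation; "force": force on the tool from outside, world axes, zero at the start; "torque": the same for the moment, N m; "gripper_width": opening from 0.0 (shut) to 1.0 (fully open); "grip_force": force on a finger pad.
Only numpy, scipy, OpenCV 4.12 (cv2) and the standard library are available. Lean on these libraries where they do the work, as an engineer would, in place of code of your own. Each camera call takes 0.05 s, during which the arm holds its last target. There are 200 camera calls.

## Working session

There is one attempt and no reset: what is moved stays moved. The work goes in short steps, Python scripts to look and compute and a shell command to move; the robot and the scene stay as the last step left them, time stands still between calls to the robot, and variables do not carry over. Pictures are saved under pics/ and viewed, at most 10 in all, crops included, and the job is handed in when it is done.

```bash
mkdir -p pics
cat > h.py <<'E'
import numpy as np,cv2
from rig import sensors,grab_frame,r
def get(n):
    f=grab_frame(n); np.savez('%s.npz'%n,**f); return f
def cloud(f):
    h,w=f['depth'].shape; fl=h/2/np.tan(np.radians(float(f['fov_y']))/2)
    u,v=np.meshgrid(np.arange(w),np.arange(h)); d=f['depth']
    c=np.stack([(u-f['cx'])/fl*d,(v-f['cy'])/fl*d,d],-1)
    P=(c-f['t'])@f['R']; P[d==0]=np.nan; return P
E
python3 - <<'E'
from h import *
for n in('scene','top'):
    f=get(n); cv2.imwrite(f'pics/{n}0.png',cv2.resize(f['image'][:,:,::-1],(768,576)))
    print(n,f['fov_y'],f['cx'],f['cy'],-f['R'].T@f['t'])
print(sensors.read_state())
E
```

```text
scene 42.456725266246075 260.89034355405084 192.30584868454324 [ 1.21861936 -0.59887228  0.91630163]
top 56.65212737048832 254.8670223370191 191.59869058095043 [ 0.38675076 -0.07833409  1.11105681]
{'clock': 0.1, 'joints': array([-7.69481664e+01,  1.96311491e+01,  8.73714449e+01, -1.18768563e-03,
        7.30756593e+01, -8.36454008e+00]), 'joint_velocities': array([ 0.09328504, -0.15676119, -0.07885956, -0.00351092, -0.05389583,
        0.10788504]), 'joint_efforts': array([ 1.78669936e-03, -4.32004809e+01, -2.44694656e+01,  7.19226524e-02,
        5.25641721e-02, -5.99752866e-05]), 'ee_pos': array([ 0.19163652, -0.48838034,  0.2261281 ]), 'tcp_rot': array([-1.79922414e+02, -1.02598773e-02,  2.14167133e+01]), 'force': array([-0.07150321, -0.13607011,  0.2405603 ]), 'torque': array([ 0.03682276, -0.0508874 , -0.00294393]), 'grip_force': 0.0, 'gripper_width': 0.9992926351582614}
```

View pics/scene0.png

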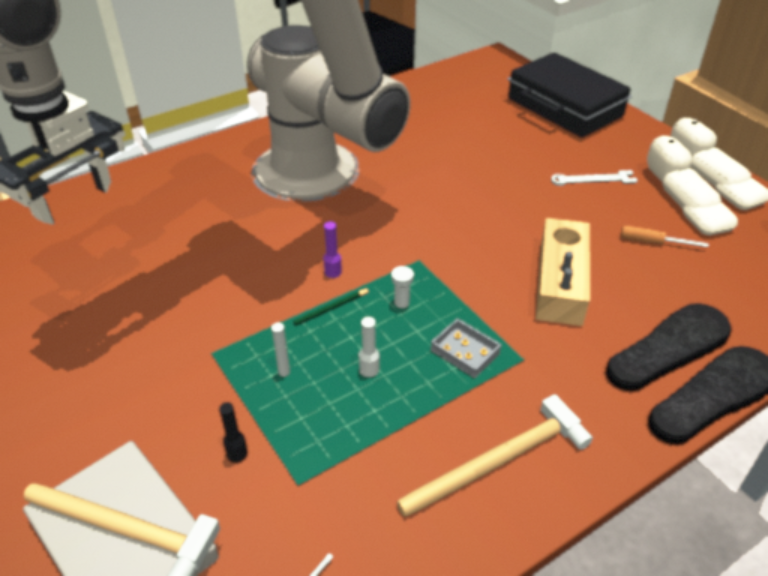

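View pics/top0.png

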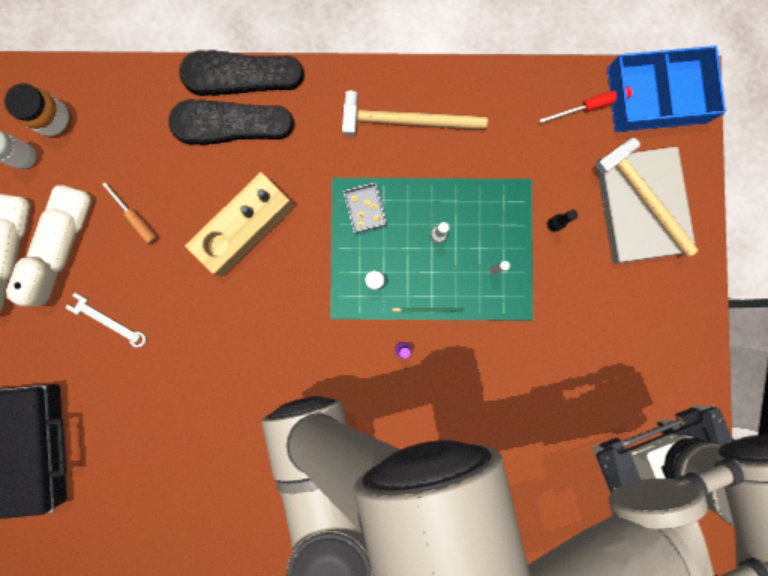

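Candidates in the scene view:
- Bright steel with a bell foot at (369,348).
- Black look-alike at (233,433).
- Purple look-alike at (332,250).
- Slim punch at (281,350).
- Rivet setter at (402,287).

The steel one with the bell foot, at (440,232) in the top view, is the one described. The block is at (238,223) in the top view, with its wide bore near (215,243). I'll confirm in a crop and measure.

Run:
```python
from h import *
S=np.load('scene.npz');T=np.load('top.npz')
a=cv2.resize(S['image'][205:260,170:290,::-1],(780,358),interpolation=cv2.INTER_CUBIC)
cv2.imwrite('pics/crop1.png',a)
PS,PT=cloud(S),cloud(T)
def near(P,lo,hi,c,rad):
    m=(P[...,2]>lo)&(P[...,2]<hi)&(np.hypot(P[...,0]-c[0],P[...,1]-c[1])<rad); return P[m]
for nm,(u,v) in dict(wad=(442,229),slim=(504,266),riv=(375,280)).items():
    c=PT[v*2//3,u*2//3]; print(nm,c)
    for lo,hi in((.01,.036),(.05,.10),(.1,.125)):
        for P in(PT,PS):
            q=near(P,lo,hi,c,.04)
            if len(q)>3:
                fit=cv2.minEnclosingCircle(q[:,:2].astype(np.float32)); print(lo,len(q),np.round(q.mean(0),4),np.round(fit[0],4),round(fit[1],4))
# block top
for n,P in(('top',PT),('scene',PS)):
    c=PT[223*2//3,245*2//3]
    m=(abs(P[...,2]-.06)<.006)&(np.hypot(P[...,0]-c[0],P[...,1]-c[1])<.16)
    k,l,st,_=cv2.connectedComponentsWithStats(m.astype(np.uint8)); i=1+st[1:,4].argmax()
    q=P[l==i]; rect=cv2.minAreaRect((q[:,:2]*1000).astype(np.float32)); b=cv2.boxPoints(rect)
    print(n,len(q),np.median(q[:,2]),rect,b.tolist())
    cv2.imwrite(f'pics/m_{n}.png',(l==i)*np.uint8(255))
    c0=PT[243*2//3,215*2//3]
    q=near(P,.01,.035,c0,.03); print('bore floor px',len(q),q.mean(0) if len(q) else 0)
a=T['image'][110:190,115:205,::-1]; cv2.imwrite('pics/crop2.png',cv2.resize(a,(675,600),interpolation=cv2.INTER_CUBIC))
```

```text
wad [ 0.55341619 -0.19042331  0.11447308]
0.01 13 [ 0.5448 -0.1877  0.0228] [ 0.5503 -0.192 ] 0.0137
0.01 93 [ 0.5662 -0.1984  0.0228] [ 0.5598 -0.194 ] 0.0157
0.05 20 [ 0.5494 -0.1889  0.0753] [ 0.553  -0.1911] 0.009
0.05 133 [ 0.5624 -0.1955  0.0753] [ 0.5586 -0.1934] 0.01
0.1 45 [ 0.5553 -0.1925  0.1124] [ 0.5559 -0.1928] 0.0099
0.1 73 [ 0.5588 -0.1935  0.11  ] [ 0.5564 -0.193 ] 0.0112
slim [ 0.48387645 -0.30996836  0.10749336]
0.01 11 [ 0.4825 -0.3037  0.0217] [ 0.484  -0.3073] 0.0084
0.01 53 [ 0.4912 -0.3109  0.0239] [ 0.4879 -0.3089] 0.0092
0.05 25 [ 0.4827 -0.3032  0.0767] [ 0.4843 -0.3071] 0.0084
0.05 119 [ 0.4914 -0.3109  0.0754] [ 0.4879 -0.3091] 0.0094
0.1 32 [ 0.4853 -0.3085  0.1078] [ 0.4853 -0.3085] 0.0083
0.1 51 [ 0.4871 -0.3093  0.1063] [ 0.4854 -0.3095] 0.0102
riv [ 0.45968436 -0.06636516  0.07270639]
0.01 67 [ 0.4672 -0.0674  0.0233] [ 0.4645 -0.0649] 0.0128
0.05 114 [ 0.4594 -0.0633  0.073 ] [ 0.4596 -0.0635] 0.0178
0.05 166 [ 0.4633 -0.065   0.0692] [ 0.4603 -0.0629] 0.0196
top 1615 0.059587998350577785 ((572.40478515625, 210.19586181640625), (82.01496124267578, 209.95616149902344), 45.17453384399414) [[469.04010009765625, 255.115234375], [617.9530639648438, 107.10675811767578], [675.7694702148438, 165.2764892578125], [526.8565063476562, 313.28497314453125]]
bore floor px 171 [0.53351194 0.2599525  0.02068207]
scene 1371 0.05994654756771791 ((571.8795166015625, 211.485595703125), (80.91629791259766, 218.40672302246094), 45.24724197387695) [[465.84405517578125, 259.6387023925781], [620.9459228515625, 105.86967468261719], [677.9149780273438, 163.33248901367188], [522.8131103515625, 317.10150146484375]]
bore floor px 39 [0.51627845 0.27307313 0.0277109 ]
```

View pics/crop1.png

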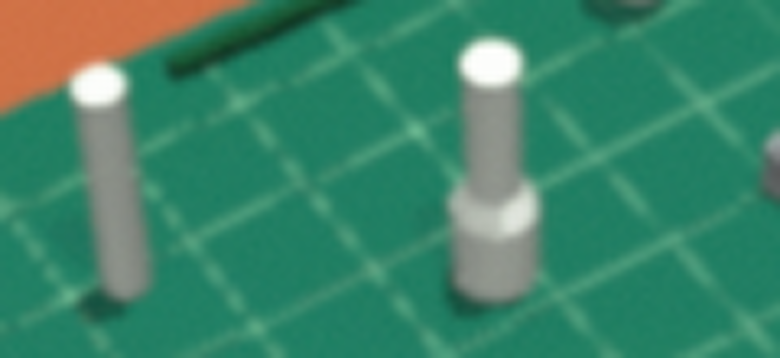

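View pics/crop2.png

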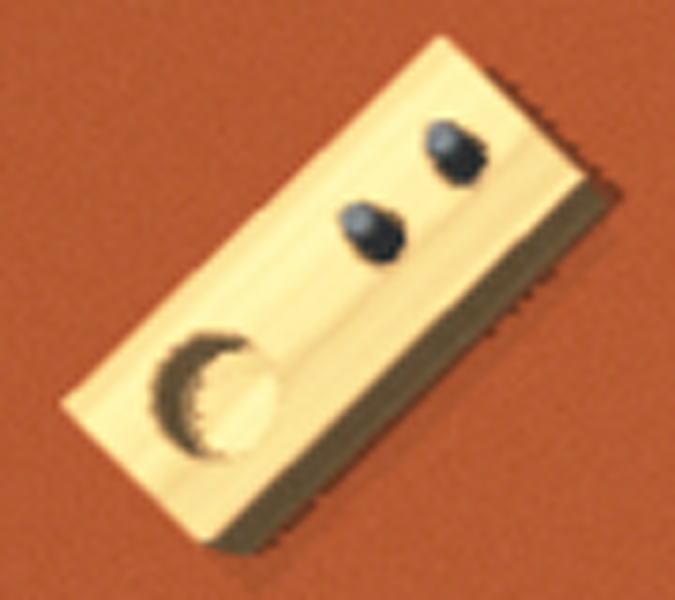

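The crop shows the bright steel bell-foot punch at right, confirmed, and the bare slim punch at left. The second crop shows the empty wide bore at its lower-left end, crop pixel (216,397). The wad punch is at about (0.556, -0.193), with its top at 0.113 m as expected. I'll align the closing line across the block (yaw 135) while approaching.

```bash
python3 -m creep '[24,20,0,0.132,0, 48,39,0,0.264,0, 73,59,0,0.396,0, 97,78,0,0.528,0, 121,98,0,0.66,0]'; python3 -m creep '[24,20,0,0.132,0, 48,39,0,0.264,0, 73,59,0,0.396,0, 97,78,0,0.528,0, 121,98,0,0.66,0]';python3 -m creep '[24,20,0,0.132,0, 48,39,0,0.264,0, 73,59,0,0.396,0, 98,79,0,0.528,0, 122,99,0,0.66,0]'
python3 - <<'E'
from h import *
T=np.load('top.npz'); fl=192/np.tan(np.radians(float(T['fov_y']))/2)
C=-T['R'].T@T['t']
for u,v in((216,397),):
    p=[(115+(u+.5)/7.5-.5),(110+(v+.5)/7.5-.5)]
    d=T['R'].T@np.array([(p[0]-T['cx'])/fl,(p[1]-T['cy'])/fl,1]); print('rim centre',C+d*(.06-C[2])/d[2])
s=sensors.read_state();print(s['clock'],s['ee_pos'],s['tcp_rot'])
E
```

```text
clock: 0.6
ee_pos: [0.3135, -0.3898, 0.2264]
tcp_rot: [-180.0, -0.0, 59.5]
force: [0.5, -0.1, 0.1]
gripper_width: 0.999
grip_force: 0.0
clock: 1.1
ee_pos: [0.4345, -0.2917, 0.2264]
tcp_rot: [-180.0, -0.0, 97.4]
force: [0.2, -0.6, 0.1]
gripper_width: 0.998
grip_force: 0.0
clock: 1.6
ee_pos: [0.5565, -0.1927, 0.2263]
tcp_rot: [-180.0, -0.0, 135.2]
force: [0.3, -1.2, 0.3]
gripper_width: 1.001
grip_force: 0.0
rim centre [0.5289997  0.25041098 0.06      ]
1.6 [ 0.5565284  -0.19267685  0.22625729] [-1.79988964e+02 -4.69872548e-02  1.35181222e+02]
```

The tool is over the punch, and the bore estimates agree (530,252 and 529,250). Now descending and gripping.

```bash
python3 -m creep '[0,0,-35,0,0, 0,0,-70,0,0, 0,0,-105,0,0, 0,0,-135,0,0, 0,0,-157,0,0]' && python3 -m creep '[0,0,0,0,0, 0,0,0,0,1, 0,0,0,0,1, 0,0,0,0,1, 0,0,0,0,1]' && python3 -m creep '[0,0,0,0,1, 0,0,0,0,1, 0,0,0,0,1, 0,0,0,0,1, 0,0,0,0,1]'
```

```text
clock: 2.1
ee_pos: [0.5546, -0.1931, 0.0671]
tcp_rot: [-179.9, -0.2, 134.9]
force: [-0.3, 0.4, 0.6]
gripper_width: 1.0
grip_force: 0.0
clock: 2.6
ee_pos: [0.5562, -0.194, 0.0709]
tcp_rot: [180.0, 0.1, 134.9]
force: [-0.3, -0.5, 0.2]
gripper_width: 0.703
grip_force: 0.0
clock: 3.1
ee_pos: [0.5557, -0.1938, 0.0697]
tcp_rot: [180.0, -0.0, 134.9]
force: [0.2, -0.5, 0.1]
gripper_width: 0.265
grip_force: 0.0
```

```bash
python3 -m creep '[0,0,0,0,1, 0,0,0,0,1, 0,0,0,0,1, 0,0,0,0,1, 0,0,0,0,1]' && python3 -m creep '[0,0,5,0,1, 0,0,15,0,1, 0,0,35,0,1, 0,0,60,0,1, 0,0,85,0,1]'
python3 - <<'E'
from h import *
f=get('scene'); P=cloud(f); s=sensors.read_state(); print(s['ee_pos'],s['gripper_width'])
cv2.imwrite('pics/lift.png',cv2.resize(f['image'][150:300,130:330,::-1],(800,600),interpolation=cv2.INTER_CUBIC))
E
```

```text
clock: 3.6
ee_pos: [0.5557, -0.1937, 0.0696]
tcp_rot: [180.0, -0.0, 134.9]
force: [0.4, -0.2, -1.0]
gripper_width: 0.206
grip_force: 30.0
clock: 4.1
ee_pos: [0.5557, -0.1938, 0.1564]
tcp_rot: [180.0, 0.0, 134.9]
force: [0.1, -0.1, -1.8]
gripper_width: 0.205
grip_force: 30.0
[ 0.55772773 -0.19466436  0.16108923] 0.20202394726212067
```

View pics/lift.png

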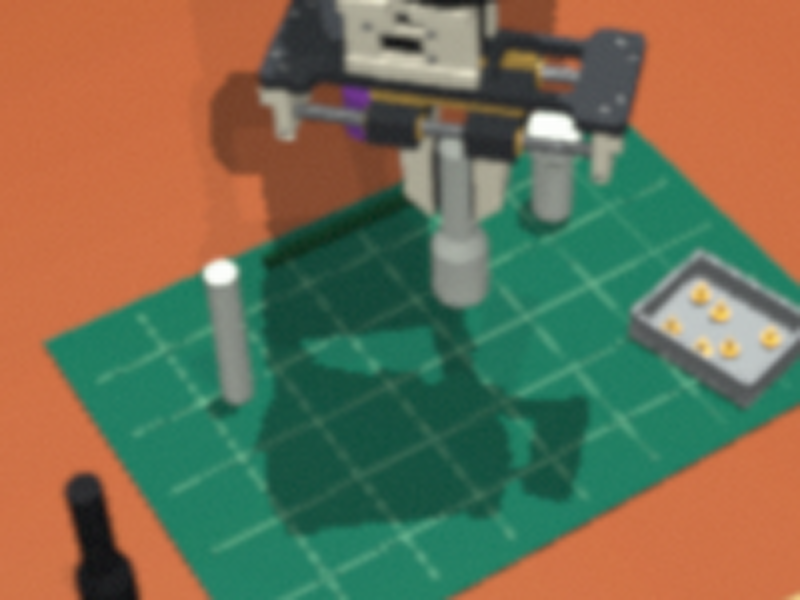

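The picture shows the punch at (460,225), lifted and upright between the pads. The slim punch at (228,330) and the rivet setter at (550,165) are still standing. Transferring now.

```bash
python3 -m creep '[0,15,10,0,1, -2,40,20,0,1, -4,75,20,0,1, -6,110,20,0,1, -8,148,20,0,1]' && python3 -m creep '[-2,30,0,0,1, -4,60,0,0,1, -6,90,0,0,1, -8,120,0,0,1, -9,148,0,0,1]' && python3 -m creep '[-2,35,0,0,1, -4,70,0,0,1, -6,105,0,0,1, -8,132,0,0,1, -9,149,0,0,1]' && python3 -m creep '[0,0,0,0,1,0,0,0,0,1]'
python3 - <<'E'
from h import *
s=sensors.read_state(); print(s['ee_pos'],s['tcp_rot'])
f=get('scene');P=cloud(f)
c=s['ee_pos']
m=(abs(P[...,0]-c[0])<.03)&(abs(P[...,1]-c[1])<.03)&(P[...,2]>.085)
for lo in np.arange(.09,.18,.01):
    q=P[m&(P[...,2]>=lo)&(P[...,2]<lo+.01)]
    if len(q)>3: print(round(lo,2),len(q),cv2.minEnclosingCircle((q[:,:2]*1000).astype(np.float32)),q[:,2].min())
x=f['image'][100:250,300:500,::-1]
cv2.imwrite('pics/over.png',cv2.resize(x,(800,600),interpolation=cv2.INTER_CUBIC))
E
```

```text
clock: 4.65
ee_pos: [0.5469, -0.0439, 0.1746]
tcp_rot: [-180.0, -0.1, 134.8]
force: [-0.4, 0.8, -1.7]
gripper_width: 0.206
grip_force: 30.0
clock: 5.15
ee_pos: [0.5375, 0.1044, 0.1745]
tcp_rot: [-180.0, -0.1, 134.9]
force: [0.0, -0.1, -2.1]
gripper_width: 0.203
grip_force: 30.0
clock: 5.65
ee_pos: [0.5283, 0.2537, 0.1744]
tcp_rot: [-180.0, -0.1, 135.0]
force: [-0.1, -0.6, -1.2]
gripper_width: 0.207
grip_force: 30.0
clock: 5.85
ee_pos: [0.5293, 0.251, 0.1745]
tcp_rot: [-179.9, 0.0, 134.9]
force: [0.3, 0.5, -2.0]
gripper_width: 0.201
grip_force: 30.0
[0.52933243 0.25095722 0.174455  ] [-1.79940620e+02  3.25036325e-03  1.34903078e+02]
0.11 36 ((531.9573974609375, 248.07479858398438), 15.489483833312988) 0.11121420472431576
0.12 41 ((531.8148193359375, 249.52589416503906), 15.984559059143066) 0.12061044506449481
0.13 39 ((533.2100830078125, 246.27987670898438), 15.312058448791504) 0.13010406735084243
0.14 47 ((531.803466796875, 248.63916015625), 15.437881469726562) 0.14045919996848896
0.15 36 ((532.7317504882812, 248.07852172851562), 11.949273109436035) 0.15014994298230847
0.16 26 ((533.3197631835938, 249.32496643066406), 10.473591804504395) 0.16043970251054668
0.17 29 ((535.8726196289062, 244.05926513671875), 15.318906784057617) 0.17033282088509236
```

View pics/over.png

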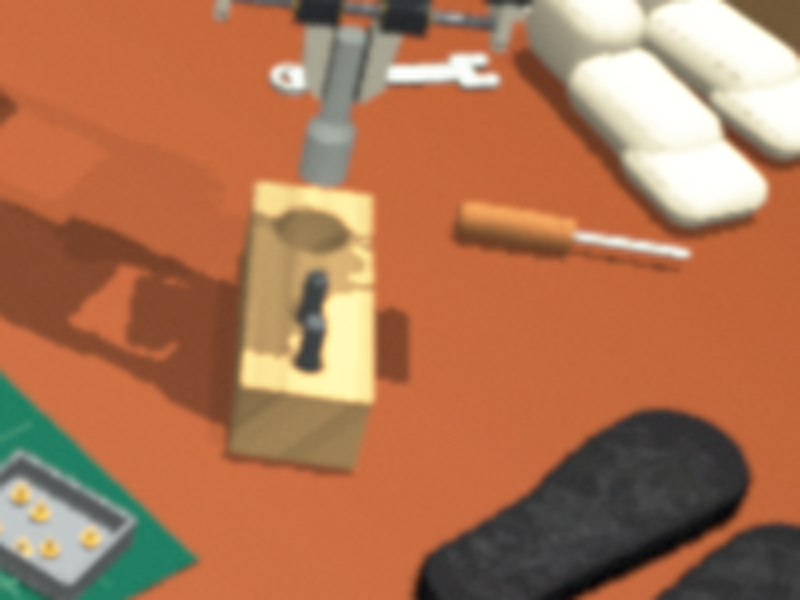

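The punch hangs upright at (328,130) above the bore at (312,228), within about 3 mm of the bore axis against 9 mm of clearance. Its underside is at about 0.108 m, so I'll lower it about 88 mm.

```bash
python3 -m creep '[0,0,-15,0,1, 0,0,-30,0,1, 0,0,-45,0,1, 0,0,-58,0,1, 0,0,-68,0,1]' && python3 -m creep '[0,0,-7,0,1, 0,0,-12,0,1, 0,0,-16,0,1, 0,0,-18,0,1, 0,0,-18,0,1]' && python3 -m creep '[0,0,-1,0,1, 0,0,-1,0,1]'
```

```text
clock: 6.4
ee_pos: [0.5297, 0.2502, 0.1058]
tcp_rot: [-180.0, -0.0, 134.8]
force: [0.4, 0.2, -1.7]
gripper_width: 0.203
grip_force: 30.0
clock: 6.9
ee_pos: [0.5297, 0.2513, 0.0887]
tcp_rot: [180.0, 0.0, 134.9]
force: [0.2, -0.1, -1.3]
gripper_width: 0.205
grip_force: 30.0
clock: 7.1
ee_pos: [0.5298, 0.2513, 0.0879]
tcp_rot: [180.0, 0.0, 134.9]
force: [-0.3, -0.2, -1.3]
gripper_width: 0.203
grip_force: 30.0
```

```bash
python3 -m creep '[0,0,-0.5,0,1, 0,0,-1,0,1, 0,0,-1.5,0,1, 0,0,-1.5,0,1]'
```

```text
clock: 7.5
ee_pos: [0.5299, 0.2513, 0.0866]
tcp_rot: [180.0, 0.0, 134.9]
force: [-1.6, 0.1, 1.0]
gripper_width: 0.211
grip_force: 30.0
```

The vertical force has changed sign, so the punch is touching the bore bottom. Releasing and rising.

```bash
python3 -m creep '[0,0,0,0,0.7, 0,0,0,0,0.6, 0,0,0,0,0.5, 0,0,0,0,0.3, 0,0,0,0,0]' && python3 -m creep '[0,0,0,0,0, 0,0,0,0,0,0,0,0,0,0,0,0,0,0,0,0,0,5,0,0]' && python3 -m creep '[0,0,15,0,0, 0,0,40,0,0, 0,0,75,0,0, 0,0,110,0,0, 0,0,130,0,0]' && python3 -m creep '[-10,-35,0,0,0, -20,-70,0,0,0, -30,-105,0,0,0, -40,-140,0,0,0, -40,-150,0,0,0]'
python3 - <<'E'
from h import *
f=get('scene');P=cloud(f);g=get('top');Q=cloud(g)
for n,A in(('scene',P),('top',Q)):
  for lo,hi in((.07,.12),(.122,.14)):
    q=A[(np.hypot(A[...,0]-.53,A[...,1]-.2515)<.035)&(A[...,2]>lo)&(A[...,2]<hi)]
    if len(q)>3: print(n,lo,len(q),cv2.minEnclosingCircle((q[:,:2]*1000).astype(np.float32)),np.median(q[:,2]))
cv2.imwrite('pics/end.png',cv2.resize(f['image'][100:280,160:400,::-1],(800,600),interpolation=cv2.INTER_CUBIC))
E
```

```text
clock: 8.0
ee_pos: [0.5297, 0.2512, 0.0862]
tcp_rot: [180.0, -0.0, 134.9]
force: [0.1, -0.2, 0.9]
gripper_width: 0.593
grip_force: 0.0
clock: 8.5
ee_pos: [0.5293, 0.2511, 0.0908]
tcp_rot: [-179.9, -0.0, 134.9]
force: [0.8, -0.5, -0.9]
gripper_width: 0.99
grip_force: 0.0
clock: 9.0
ee_pos: [0.5306, 0.2516, 0.2249]
tcp_rot: [179.8, 0.1, 134.9]
force: [-0.1, 0.3, 1.1]
gripper_width: 0.999
grip_force: 0.0
clock: 9.5
ee_pos: [0.4887, 0.0988, 0.2219]
tcp_rot: [-180.0, 0.0, 134.7]
force: [-0.9, -0.1, 0.2]
gripper_width: 1.0
grip_force: 0.0
scene 0.07 115 ((531.9312744140625, 250.0325469970703), 12.002752304077148) 0.09463554476047999
scene 0.122 44 ((530.326171875, 250.31776428222656), 12.596784591674805) 0.1296875148571739
```

View pics/end.png

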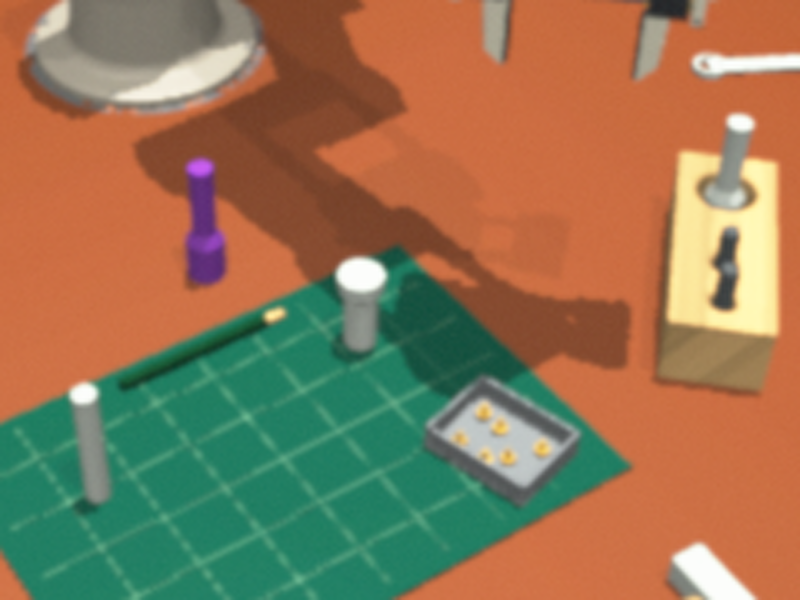

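The punch stands upright in the wide bore at (733,165), with its top at 0.130 m (20 + 110 mm). The slim punch and rivet setter are standing, and the gripper is clear.

```bash
python3 -m creep '[0,0,0,0,0,0,0,0,0,0,0,0,0,0,0]' | head -1; python3 -c "
from rig import r
print(r.job_done())"
```

```text
clock: 9.9
the job is handed in; nothing more can be done
None
```

The wad punch stands upright, bell end down, on the bottom of the wide bore; the slim punch and rivet setter are still standing, and I handed the job in at 9.9 s (no verdict was returned).

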